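# Shut down the gas forge

## Task

Shut the gas forge down for the night in the safe order: close the red supply valve first, then close the yellow burner valve that is still open, each as far as its lever will go, and only then turn the red-handled blower switch on the green desk to off. Keep the other burner valve shut and the black-handled extractor switch on, and leave the tools and the oil can where they are.

Things in the scene. Friction and masses are not known exactly. Their poses are not given: they have to be found in the camera images.
- gas_panel: Grey steel box with sloping top, bolted to the bench, 400 wide (y), 180 deep (x) mm. Origin: centre of underside; x to its back, y to the operator's left, z up. Face rises 30 degrees, from 50 mm high at x=-90 to 154 at x=+90; outward normal (-0.5,0,0.866). 21 mm pipes run 28 mm out from it: header along y, two burner lines up the slope at y=-20 and y=-140. Ball valves, stems along the normal.
- panel_face (a point): Middle of the gas panel's sloping face (102 mm above the bench); axes as the panel's. The header's centre line passes 40 mm down the slope from here and drops to the bench at panel y=+225; burner lines dive into the bench behind, out to x=+150. A pressure gauge, 52 mm diameter, stands 32 mm proud 60 mm up the slope at y=+172.
- supply_lever (a joint): Angle of the supply valve's red lever (rad). 0 = closed: across the header, pointing up the slope to the back. 1.571 = fully open: along the header, pointing to the panel's +y; starts nearly so. Stops at both ends. Seen from in front of the face it closes clockwise. Stiff (0.45 N m, about 7 N at the sleeve's middle), stays where left, no spring.
- supply_pivot (a point): Point on the supply valve's stem axis at the height of the lever's sleeve, 78 mm out from the panel's face, at panel (-74, +120, 150) mm. Axes as the panel's.
- supply_grip (a point): Middle of the red sleeve, 65 mm from the stem axis. Sleeve 18 wide, 10 thick, 60 long (32 to 92 mm from the axis), on a flat steel strap; it turns parallel to the face, sleeve centre 78 mm out. Site z = stem axis, out of the face; the lever points along its +x; the 18 mm width lies along its y.
- lit_lever (a joint): Angle of the yellow lever of the burner valve in use (rad). 0 = closed: across its pipe, pointing to the panel's +y. 1.571 = fully open: along its pipe, pointing down the slope to the front. Starts half to fully open. Stops, stiffness and behaviour as the supply valve's; it too closes clockwise.
- lit_pivot (a point): Point on the stem axis of the burner valve in use at sleeve height, 78 mm out from the face, 50 mm up the slope from the face's middle, on the burner line at panel y=-20 or y=-140 (varies). Axes as the panel's.
- lit_grip (a point): Middle of the yellow sleeve of the burner valve in use, 65 mm from its stem axis; lever of the same size as the supply valve's. Site z = stem axis, out of the face; the lever points along its +y; the 18 mm width lies along its x.
- idle_lever (a joint): Angle of the other burner valve's yellow lever (rad): 0 = closed, as it starts and must stay. Same valve as the one in use, on the other burner line.
- idle_grip (a point): Middle of the yellow sleeve of the burner valve that is already shut. Axes and sizes as lit_grip.
- switch_desk: Green steel desk bolted to the bench, 240 wide (y), 200 deep (x) mm. Origin: centre of underside; x to its back, y to the operator's left, z up. Face rises 40 degrees, from 50 mm high at x=-100 to 218 at x=+100; outward normal (-0.643,0,0.766). Two rotary isolators at mid-slope (x=0, 134 mm high) at y=+55 and -55; which is which varies. Two green lamps, 14 mm proud, 75 mm down the slope from them.
- hood_edge (a point): Middle of the front edge of the desk's hood, at its underside, 248 mm above the bench; axes as the desk's. The thin clear plastic hood with a dark edge strip spans the desk's 240 mm width from here back to the rear wall (106 mm), with side cheeks over its rear 70 mm. It leaves no room for a gripper straight above the switches: reach them with the tool tilted, about square to the face, from the front.
- blower_switch (a joint): Angle of the blower isolator's red handle (rad): 1.571 = on (bar along the slope, white pointer up), as it starts; 0 = off (bar level, pointer to the desk's +y, the operator's left). Off is anticlockwise seen from in front. Snap action: a spring holds it at either end (0.3 N m to move it off) and throws it to the other end once past half way.
- blower_grip (a point): On the turning axis of the blower's handle, 44 mm out from the face, where to grip. Handle: red bar 60 long, 16 wide, from 22 to 56 mm out, centred on the axis, white line on its pointer half; on a round yellow collar (46 mm diameter, 18 mm out) and a 66 mm square yellow plate. Site z = axis, out of the face; bar and pointer along +y, 16 mm width along x.
- extractor_switch (a joint): Angle of the extractor isolator's black handle (rad): starts on (1.571) and must stay on. Same switch as the blower's, with a black handle on a grey plate.
- extractor_grip (a point): On the turning axis of the extractor's handle, 44 mm out from the face; axes and sizes as blower_grip.
- oil_can: Red oil can, 68 mm diameter, 88 mm high, with a thin brass spout to 153 mm. Stands in front of the gas panel. Origin: centre of its underside. Leave it alone.
- hammer: Hammer, 280 mm long (x), 26 mm high, wooden handle to -x, steel head 90 mm wide at +x; lies in front of the switch desk. Origin: under its middle. Leave it alone.
- chisel: Steel chisel, 160 mm long (x), 22 mm wide, 18 mm high, lying in front of the gas panel. Origin: under its middle. Leave it alone.

How it is judged:
By the outcome, as a careful person would: the job done as asked, in the order asked, and still so for the second after the job is handed in, with the robot touching nothing.
It also fails if it takes over 66 s, if anything falls off the work surface, if the arm or the gripper's body presses on something with over 40 N, if the wrist force passes 120 N, or if a joint passes its speed limit or range.

## Robot

A 7-joint arm with a two-finger parallel gripper is mounted at the origin on the work surface. World frame = base frame: x ahead of the robot, y to its left, z up, the work surface at z = 0. Lengths are in mm, angles in degrees, forces in N, time in s.
With the tool pointing down it reaches from about 425 to 950 mm from the base axis. Payload 16.7 kg.
Tool frame: the origin (TCP) lies on the centre line of the jaws, within the pads' length; the fingertips stand 17 mm ahead of it and the grasp point (between the pads) lies 2 mm behind it; z points along the fingers, y is the direction in which the jaws open and shut (so a half turn about z gives the same grasp; the last joint's range is limited). The gripper opens to 94 mm and grips with 3 to 60 N. Pads are 16 mm wide; open, the fingers measure 119 mm over their backs; the gripper's body (75 mm by 177 mm) begins 78 mm behind the grasp point.
Start: joints at [-77.206, 24.414, 4.234, 92.017, -1.954, 63.644, -3.845], TCP at [245.852, 628.593, 183.267] pointing down, gripper open.
Joint ranges: [-163.25, 163.25], [-28.42, 122.38], [-70.27, 78.77], [12.13, 141.07], [-58.53, 238.53], [9.26, 117.41], [-156.51, 156.51]. Speed limits (degrees/s): [108.29, 108.29, 136.94, 136.94, 172.46, 172.46, 172.46].

## Interface

Orientations are given as a 3x3 rotation matrix whose columns are the frame's x, y, z axes.
In Python, from plant import manip, move_gripper, status, viewer, ticket gives the robot as it stands. The module is installed in compiled form; this text tells all that it offers. Calls block until the motion is done:
- manip.movep(position, orientation): joint-space move of the TCP to a pose.
- manip.servo_line(position, rotation=None, vel=150, contact_N=None): straight line of the TCP; rotation=None keeps the orientation; vel is the mean speed in mm/s. With contact_N (N) it stops when the force on the tool has changed by that much, and returns True; else False.
- manip.move_j(angles): joint-space move.
- move_gripper(opening, grip_force=None): opening from 0.0 (shut) to 1.0 (fully open); grip_force is the grip in N (None keeps the last); returns when the fingers have stopped.
- manip.hold(seconds).
- manip.solve_ik(position, orientation): joint angles nearest the present ones, or None.
- status.sense(): the state.
- viewer.get_image(name): name is "scene" or "side" or "wrist"; returns a dict with "color" (480x640x3 uint8, blue, green, red), "range_z" (480x640 float32, mm along the optical axis (not along the pixel's ray), 0 where there is no reading), "fx", "fy", "cx", "cy" (pixels), "R" (3x3) and "t" (3): a world point X has camera coordinates R X + t; the wrist camera has in their place "mount" (4x4, takes a point from camera to tool coordinates, whose origin is the TCP and whose axes are the flange's). Camera axes: x right, y down, z forward; pixel columns grow to the right and rows downward; lengths in mm; the calibration is good to about 2 mm. A picture is of the moment at which its call begins: read the wrist's pose just before it.
A pose or a line that the arm cannot do raises manip.PlanningError and nothing moves.
- ticket.close_job(): hands the job in, once; it reports no verdict.
The state is a dict: "clock": time; "qpos": joint angles; "qvel": joint speeds; "effort": joint torques, N m; "eef_pos": TCP position; "tcp_rot": TCP orientation; "wrist_force": force on the tool from outside, world axes, zero at the start; "wrist_torque": the same for the moment, N m; "grip_width": opening from 0.0 (shut) to 1.0 (fully open).
Only numpy, scipy, OpenCV 4.12 (cv2) and the standard library are available. Lean on these libraries where they do the work, as an engineer would, in place of code of your own. Each camera call takes 0.05 s, during which the arm holds its last target.

## Working session

There is one attempt and no reset: what is moved stays moved. The work goes in short steps, each a Python script; the robot and the scene stay as the last script left them, time stands still between calls to the robot, and variables do not carry over. Pictures are saved under pics/ and viewed, and the job is handed in when it is done.

```bash
mkdir -p pics; python3 - <<'E'
from plant import manip, move_gripper, status, viewer, ticket
import cv2,numpy as np,pickle
s=status.sense(); print(s['clock'],s['eef_pos'],s['tcp_rot'],s['grip_width'])
d={}
for n in ['scene','side','wrist']:
    im=viewer.get_image(n); d[n]=im; cv2.imwrite(f'pics/{n}0.png',im['color'])
    print(n,im['fx'],im['cx'],im['cy'],im.get('R'),im.get('t'),im.get('mount'))
pickle.dump(d,open('d0.pkl','wb'))
E
```

```text
0.0 [245.6901128  628.18078959 182.58402408] [[-9.31287118e-01  3.64285807e-01 -3.94768415e-04]
 [ 3.64286013e-01  9.31286328e-01 -1.21513193e-03]
 [-7.50128877e-05 -1.27544532e-03 -9.99999184e-01]] 0.9963410700524427
scene 502.78951699927757 327.9217260020336 240.56188054424885 [[-0.29692629  0.95488955 -0.00455275]
 [ 0.73865204  0.22665968 -0.63483743]
 [-0.6051677  -0.19186282 -0.77263233]] [ 182.59029418 -268.51569776 1365.65082812] None
side 479.68707008863936 325.457903409555 237.89950465332333 [[-0.96934555 -0.24548472  0.01031819]
 [-0.16426057  0.6162412  -0.77023714]
 [ 0.18272295 -0.74832081 -0.63767412]] [481.53503079 239.4067475  915.98163995] None
wrist 368.302346414323 326.88241899033585 237.01953883879415 None None [[ 7.36452173e-04 -9.70768831e-01 -2.40015278e-01  7.08435329e+01]
 [ 9.99999492e-01  8.80206277e-04 -4.91739611e-04  3.86288709e-01]
 [ 6.88628442e-04 -2.40014794e-01  9.70768986e-01 -2.00869376e+02]
 [ 0.00000000e+00  0.00000000e+00  0.00000000e+00  1.00000000e+00]]
```

View pics/scene0.png

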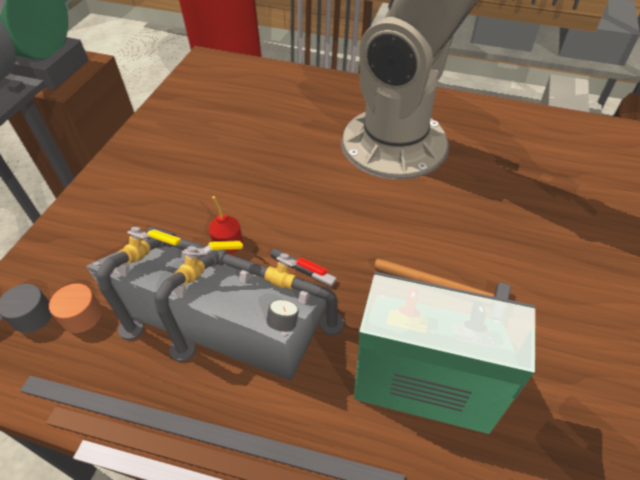

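View pics/side0.png

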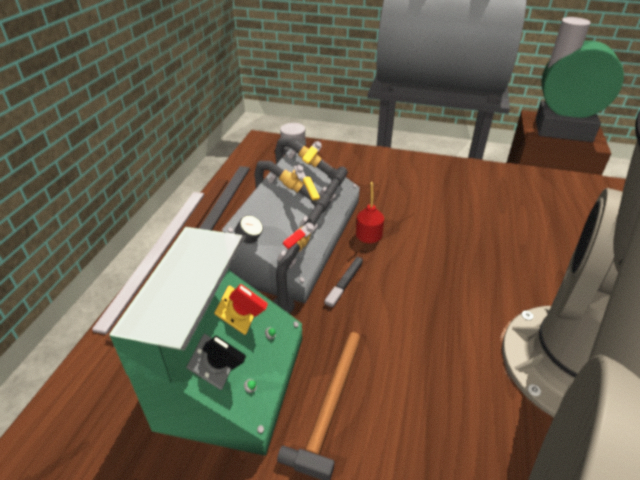

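View pics/wrist0.png

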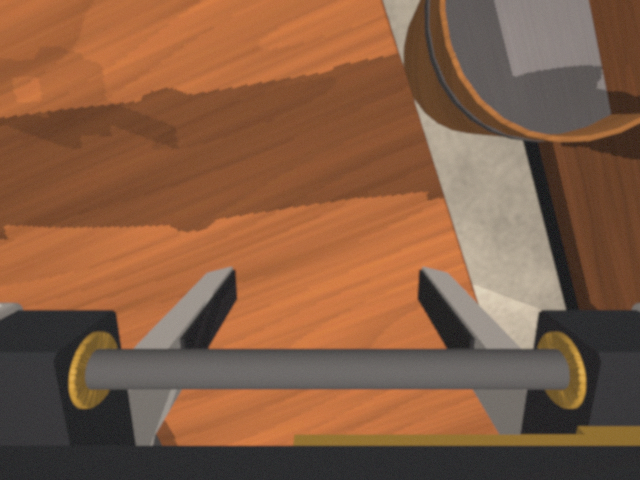

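The pictures show:
- **Scene view:** the panel is on the left. The red lever at (315,268) lies along the header. The left yellow lever at (165,238) looks shut. The middle one at (225,245) looks open, so it is the valve in use. The desk is on the right, with the red handle at (408,303).
- **Side view:** red handle (245,300), black handle (222,352), red lever (294,239), yellow levers (311,188) and (311,153), oil can (370,225), chisel (343,282) and hammer (330,400).

Next I measure these from the masks and the depth.

```bash
cat > h.py <<'E'
import numpy as np,cv2
def cloud(im):
    z=im['range_z'].astype(float); v,u=np.mgrid[:480,:640]
    P=np.stack([(u-im['cx'])/im['fx']*z,(v-im['cy'])/im['fy']*z,z],-1)
    return (P-im['t'])@im['R']   # R^T (P-t)
def masks(im):
    h=cv2.cvtColor(im['color'],cv2.COLOR_BGR2HSV).astype(int);H,S,V=h[...,0],h[...,1],h[...,2]
    return dict(red=((H<5)|(H>175))&(S>200)&(V>130),yel=(H>=26)&(H<33)&(S>200)&(V>150),grn=(H>50)&(H<90)&(S>60),
      gry=(S<40)&(V>60)&(V<140))
E
python3 - <<'E'
from h import *
import pickle
d=pickle.load(open('d0.pkl','rb'))
for n in ['scene','side']:
    im=d[n];C=cloud(im);M=masks(im)
    ok=im['range_z']>0
    for c in ['red','yel']:
        k,L,st,ce=cv2.connectedComponentsWithStats((M[c]&ok).astype(np.uint8))
        for i in range(1,k):
            if st[i,4]<25: continue
            p=C[L==i]; m=np.median(p,0); w,v=np.linalg.eigh(np.cov((p-m)[np.linalg.norm(p-m,axis=1)<60].T))
            print(n,c,ce[i].round(),st[i,4],m.round(1),'ax',v[:,2].round(2),np.sqrt(w[::-1]).round(1))
    # planes: normals of grey panel and green face
    def ransac(p,nz,tol=3):
        rng=np.random.default_rng(0);best=None
        for _ in range(500):
            a=p[rng.choice(len(p),3,False)];nn=np.cross(a[1]-a[0],a[2]-a[0]);l=np.linalg.norm(nn)
            if l<100: continue
            nn/=l; nn*=np.sign(nn[2])
            if abs(nn[2]-nz)>.06: continue
            q=abs((p-a[0])@nn)<tol
            if best is None or q.sum()>best.sum(): best=q
        q=p[best];c=q.mean(0);nn=np.linalg.svd(q-c,full_matrices=False)[2][2];nn*=np.sign(nn[2]);return best.sum(),c.round(1),nn.round(3),np.degrees(np.arctan2(-nn[1],-nn[0])).round(2)
    for c,nz in [('gry',.866),('grn',.766)]:
        m=M[c]&ok; p=C[m]; p=p[(p[:,2]>40)&(p[:,2]<230)&(p[:,0]>300)]
        try: print(n,c,len(p),ransac(p,nz))
        except Exception as e: print(n,c,len(p),e)
E
```

```text
scene red [223.  21.] 757 [-715.9 -865.8 -128.7] ax [-0.03  0.03  1.  ] [30.6 24.   5.9]
scene red [224. 228.] 538 [ 471.2 -278.    67. ] ax [ 0.54 -0.84  0.03] [15.9 12.4  6.6]
scene red [312. 266.] 211 [578.2 -42.1 162.7] ax [-0.28 -0.95 -0.1 ] [16.5  5.1  1.8]
scene yel [163. 236.] 162 [ 620.  -305.5  200.9] ax [-0.08 -1.   -0.  ] [15.7  4.   1.4]
scene yel [225. 244.] 125 [ 587.9 -203.3  178.1] ax [-0.59  0.72 -0.37] [16.8  4.1  1. ]
scene gry 13492 (np.int64(2894), array([ 633.3, -232. ,  109.9]), array([-0.483,  0.055,  0.874]), np.float64(-6.45))
scene grn 7420 (np.int64(411), array([721.5, 203.8, 163.7]), array([-0.998, -0.033,  0.048]), np.float64(1.91))
side red [370. 217.] 376 [ 453.  -268.1   62.6] ax [-0.99 -0.12 -0.08] [15.1 12.3  5.8]
side red [294. 241.] 56 [570.  -31.7 157.2] ax [-0.35 -0.93 -0.13] [16.   2.5  1.3]
side red [246. 303.] 550 [598.4 152.3 162.6] ax [-0.89 -0.09 -0.45] [15.3 11.4  2.4]
side gry 8380 (np.int64(1901), array([ 616.6, -215.7,   98. ]), array([-0.499,  0.045,  0.865]), np.float64(-5.2))
side grn 14718 (np.int64(9074), array([584.7, 225.4, 102.4]), array([-0.642, -0.026,  0.766]), np.float64(2.3))
```

```bash
cat >> h.py <<'E'
def frame(o,yaw):
    c,s=np.cos(np.radians(yaw)),np.sin(np.radians(yaw));R=np.array([[c,-s,0],[s,c,0],[0,0,1]])
    return np.array([o[0],o[1],0.]),R
def toolR(Rf,tilt,spin=0):
    """tool square to face sloping `tilt`; spin (deg) ccw seen from front"""
    t=np.radians(tilt);n=np.array([-np.sin(t),0,np.cos(t)]);y=np.array([0,1.,0])
    z=-n;x=np.cross(y,z);R0=np.stack([x,y,z],1)
    K,_=cv2.Rodrigues(n*np.radians(spin));return Rf@K@R0
E
python3 - <<'E'
from h import *
import pickle
d=pickle.load(open('d0.pkl','rb'))
im=d['side'];C=cloud(im);M=masks(im);ok=im['range_z']>0
o,R=frame((622.4,210),2.3)
p=(C[M['grn']&ok]-o)@R
q=p[abs((p-[0,0,134])@[-.643,0,.766])<4]
print('face y',np.percentile(q[:,1],[.5,1,99,99.5]),'x',np.percentile(q[:,0],[.5,99.5]),'z',np.percentile(q[:,2],[.5,99.5]))
h=cv2.cvtColor(im['color'],cv2.COLOR_BGR2HSV).astype(int)
p=(C-o)@R
for nm,m in [('red',M['red']),('yelplate',(h[...,0]>20)&(h[...,0]<33)&(h[...,1]>150))]:
    a=p[m&ok]; a=a[(abs(a[:,0])<110)&(abs(a[:,1])<125)]
    s=a@[.766,0,.643]-134*.643; n=a@[-.643,0,.766]-134*.766
    print(nm,len(a),'y',np.percentile(a[:,1],[2,50,98]).round(1),'s',np.percentile(s,[2,50,98]).round(1),'n',np.percentile(n,[2,50,98]).round(1))
from plant import manip,status
for nm,f,t,loc,sp in [('desk look',(o,R),40,(-96,0,134+115),0),('bl',(o,R),40,(-28,-55,168),0),('bl90',(o,R),40,(-28,-55,168),90),('bl-180',(o,R),40,(-28,-55,168),180),('bl-90',(o,R),40,(-28,-55,168),-90),
  ('sup',frame((624.2,-230),-5.2),30,(-74,185,150),0),('sup2',frame((624.2,-230),-5.2),30,(-18,145,183),0),('lit',frame((624.2,-230),-5.2),30,(-60,-20,160),0),('lit90',frame((624.2,-230),-5.2),30,(-60,-20,160),90)]:
    j=manip.solve_ik(f[0]+f[1]@np.array(loc,float),toolR(f[1],t,sp)); print(nm,None if j is None else np.round(j,0))
E
```

```text
face y [-128.46344852 -126.75691276  110.81004225  111.13527597] x [-102.01946421   82.70894778] z [ 45.68539414 204.21646813]
red 550 y [-64.7 -56.7 -48.1] s [-27.9  -3.4  26. ] n [22.1 41.  56.7]
yelplate 656 y [-90.2 -43.4 -31.1] s [-33.9   5.9  29.4] n [ 0.3  5.8 17.3]
desk look [-69.  -9.  21. 134.  56.  38.   4.]
bl [-57.   4.  26. 135.  74.  17.  -7.]
bl90 [-46.   4.  14. 135.  75.  18.  82.]
bl-180 None
bl-90 [-47.   4.  15. 135.  75.  18. -98.]
sup [-50.   1.  45. 135.  17.  15.  64.]
sup2 [-47.   6.  51. 127.  -9.  20.  96.]
lit [ 48.   9. -27. 125. -14.  19. 119.]
lit90 [ -30.   11.   60.  128.  -52.   26. -114.]
```

```bash
python3 - <<'E'
from plant import manip, move_gripper, status, viewer
from h import *
import pickle
s=status.sense();p=s['eef_pos'];R0=s['tcp_rot']
manip.servo_line([p[0],p[1]-30,400],vel=300)
o,R=frame((622.4,208),2.3)
def look(o,R,t,loc,name):
    q=o+R@np.array(loc,float);Rt=toolR(R,t)
    print(np.round(manip.solve_ik(q,Rt),0))
    manip.movep(q,Rt)
    s=status.sense();im=viewer.get_image('wrist');im['p']=s['eef_pos'];im['Rt']=s['tcp_rot']
    T=im['mount'];Rc=im['Rt']@T[:3,:3];c=im['p']+im['Rt']@T[:3,3];im['R']=Rc.T;im['t']=-Rc.T@c
    cv2.imwrite(f'pics/{name}.png',im['color']);pickle.dump(im,open(name+'.pkl','wb'))
    print(s['clock'],s['eef_pos'].round(1),np.round(s['qpos'],0),np.round(s['wrist_force'],1))
move_gripper(0.4)
look(o,R,40,(-129-15,0,134+153-13),'wdesk')
o,R=frame((624.2,-230),-5.2)
look(o,R,30,(-140,60,300),'wpan')
E
```

```text
[-68. -16.  13. 135.  51.  46.   5.]
3.725 [478.8 203.1 274.6] [-68. -16.  13. 135.  51.  46.   5.] [-0.2  0.1  0.3]
[-29. -22.  32. 128.  18.  42.  79.]
5.1167 [ 490.4 -156.7  299.8] [-29. -22.  32. 128.  18.  42.  79.] [ 0.7 -0.1 -0.3]
```

View pics/wdesk.png

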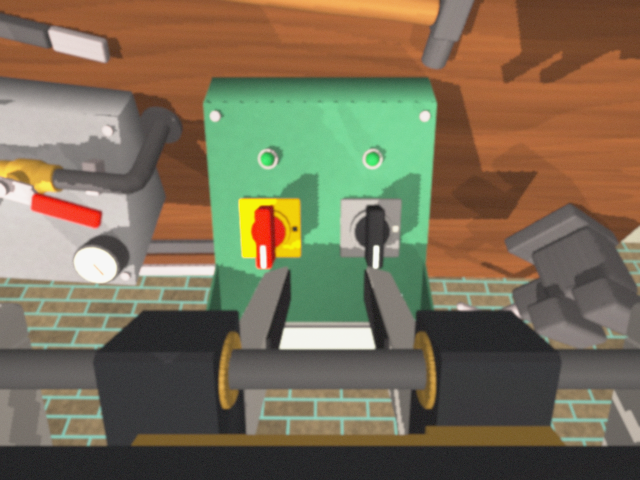

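View pics/wpan.png

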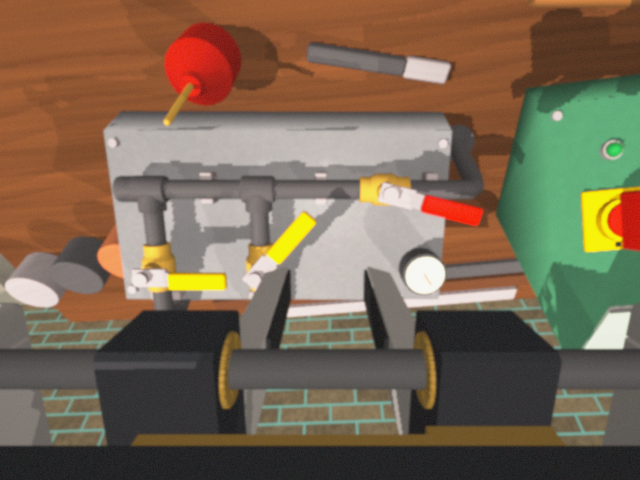

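The desk view shows the blower's red handle at (265,235) with its pointer up the slope, the black handle at (375,235), and the hood edge at row 325. The panel view shows the red sleeve at (452,209), the open yellow sleeve at (293,239) on the y=-20 line, and the shut one at (197,281). The oil can and chisel are in front. I'll cast rays onto the known planes to refine these positions.

```bash
cat >> h.py <<'E'
def ray(im,uv,f,tilt,zface,out):
    """pixel -> (s,y) on plane parallel to face, `out` from it; origin at face middle"""
    o,R=f;t=np.radians(tilt);n=R@np.array([-np.sin(t),0,np.cos(t)]);sl=R@np.array([np.cos(t),0,np.sin(t)]);y=R[:,1]
    m=o+np.array([0,0,zface]);d=np.array([(uv[0]-im['cx'])/im['fx'],(uv[1]-im['cy'])/im['fy'],1])@im['R'];c=-im['R'].T@im['t']
    X=c+d*(((m-c)@n+out)/(d@n))
    return np.array([(X-m)@sl,(X-m)@y]),X
E
python3 - <<'E'
from h import *
import pickle
P=frame((624.2,-230),-5.2);D=frame((622.4,208),2.3)
im=pickle.load(open('wpan.pkl','rb'));h=cv2.cvtColor(im['color'],cv2.COLOR_BGR2HSV).astype(int)
M=masks(im)
for c in ['red','yel']:
    k,L,st,ce=cv2.connectedComponentsWithStats(M[c].astype(np.uint8))
    for i in range(1,k):
        if st[i,4]<300: continue
        r=cv2.minAreaRect(np.argwhere(L==i)[:,::-1].astype(np.float32))
        B=np.array([ray(im,b,P,30,102,83)[0] for b in cv2.boxPoints(r)])
        e=[B[1]-B[0],B[2]-B[1]];e=max(e,key=np.linalg.norm)
        z=np.median(cloud(im)[L==i],0)
        print(c,ce[i].round(),'s,y',ray(im,r[0],P,30,102,83)[0].round(1),'len',np.linalg.norm(e).round(1),'ang',np.degrees(np.arctan2(*e)).round(1),'X',ray(im,r[0],P,30,102,83)[1].round(1),'cloud',z.round(1))
# depth plane of face
C=cloud(im);p=(C-P[0])@P[1];q=p-[0,0,102];n=q@[-.5,0,.866];s=q@[.866,0,.5]
m=(abs(n)<12)&(abs(s)<100)&(abs(q[...,1])<190)&(h[...,1]<40)
a=q[m];A=np.c_[a[:,:2],np.ones(len(a))];k=np.linalg.lstsq(A,a[:,2],rcond=None)[0];print('face z=',k.round(3),'expect .577 0 0; n med',np.median(n[m]).round(2))
for nm,uv in [('BL',(124,298)),('FL',(108,133)),('FR',(450,133)),('BR',(443,292))]: print(nm,ray(im,uv,P,30,102,0)[0].round(1))
im=pickle.load(open('wdesk.pkl','rb'));h=cv2.cvtColor(im['color'],cv2.COLOR_BGR2HSV).astype(int)
yl=((h[...,0]>20)&(h[...,0]<33)&(h[...,1]>170));yl[:180]=0;yl[270:]=0;yl[:,:220]=0;yl[:,320:]=0
rd=masks(im)['red'];rd[:180]=0;rd[280:]=0;rd[:,:220]=0
x,y,w,hh=cv2.boundingRect(yl.astype(np.uint8));print('plate px',x,y,w,hh)
for uv in [(x,y),(x+w,y),(x+w,y+hh),(x,y+hh)]: print(ray(im,uv,D,40,134,2)[0].round(1))
x,y,w,hh=cv2.boundingRect(rd.astype(np.uint8));print('red px',x,y,w,hh)
for uv in [(x,y),(x+w,y+hh)]: print(ray(im,uv,D,40,134,56)[0].round(1))
for uv in [(268,158),(372,158)]: print('lamp',ray(im,uv,D,40,134,14)[0].round(1))
for uv in [(206,101),(436,101)]: print('front corner',ray(im,uv,D,40,134,0)[0].round(1))
C=cloud(im);g=masks(im)['grn'];q=(C-D[0])@D[1]-[0,0,134];n=q@[-.643,0,.766];m=g&(abs(n)<12)&(abs(q[...,0])<90)&(abs(q[...,1])<110)
a=q[m];A=np.c_[a[:,:2],np.ones(len(a))];print('desk z=',np.linalg.lstsq(A,a[:,2],rcond=None)[0].round(3),'exp .839',np.median(n[m]))
E
```

```text
red [200.  63.] s,y [-165.1  -54.4] len 67.6 ang 93.4 X [ 435.5 -267.5   91.3] cloud [ 442.6 -274.5   63.8]
red [628. 220.] s,y [-21.7 357.4] len 59.0 ang 78.4 X [596.5 131.4 163. ] cloud [600.3 137.8 158.4]
red [453. 210.] s,y [-31.7 185.2] len 59.6 ang 13.7 X [572.3 -39.3 158. ] cloud [570.5 -38.3 160.3]
yel [598. 220.] s,y [-22.3 336.6] len 63.0 ang 76.3 X [594.1 110.7 162.7] cloud [616.1 126.2 140.3]
yel [291. 238.] s,y [-3.5 25.5] len 57.0 ang -48.5 X [ 582.2 -200.6  172.1] cloud [ 579.9 -200.1  174.6]
yel [196. 282.] s,y [ 44.2 -73.5] len 56.8 ang -0.1 X [ 614.3 -302.9  196. ] cloud [ 611.6 -302.6  198. ]
face z= [ 5.770e-01 -1.000e-03  3.769e+00] expect .577 0 0; n med 3.24
BL [  98.  -200.1]
FL [-107.2 -192. ]
FR [-108.1  204. ]
BR [ 88.8 211.2]
plate px 239 198 62 59
[-35.2 -93.7]
[-35.2 -26.2]
[ 31.9 -27.3]
[ 32.  -97.6]
red px 253 207 31 60
[-34.1 -68.1]
[ 25.7 -40.3]
lamp [-78.2 -58.7]
lamp [-78.3  48.5]
front corner [-135.2 -122.5]
front corner [-135.3  114.4]
desk z= [ 0.838 -0.     1.652] exp .839 1.259745308062653
```

The wrist depth puts the panel origin near (619.5,-229) with yaw -5.2° and the desk origin near (620.5,204.5) with yaw 2.3°. The scene camera alone puts the panel's x a few mm further out. The known sizes agree: sleeve 57–60 mm, and the shut lever at 0°. Pushing with closed fingers tolerates errors of this size, so I'll start with the supply valve.

```bash
cat >> h.py <<'E'
PAN=frame((619.5,-229),-5.2);DSK=frame((620.5,204.5),2.3)
def pt(f,tilt,zf,s,y,out):
    t=np.radians(tilt);o,R=f
    return o+R@(np.array([0,0,zf])+s*np.array([np.cos(t),0,np.sin(t)])+np.array([0,y,0])+out*np.array([-np.sin(t),0,np.cos(t)]))
def arc(piv,psi,r,off,out=80):
    a=np.radians(psi);p=np.array(piv)+r*np.array([np.cos(a),np.sin(a)])+off*np.array([-np.sin(a),np.cos(a)])
    return pt(PAN,30,102,p[0],p[1],out)
def push(piv,psi0,psi1,spin,go=True):
    from plant import manip,status,move_gripper
    R=toolR(PAN[1],30,spin)
    def rep(m):
        s=status.sense();print(m,round(s['clock'],2),'F',s['wrist_force'].round(1),'err',(s['eef_pos']).round(1),'j6',s['qpos'][5].round(0))
        return s
    move_gripper(0.0,20)
    manip.movep(arc(piv,psi0,65,38,160),R);rep('above')
    manip.servo_line(arc(piv,psi0,65,38),R,vel=120,contact_N=15);rep('down')
    for psi in np.arange(psi0,psi1-.1,-12.):
        manip.servo_line(arc(piv,psi,65,21),R,vel=80);s=rep(f'{psi:.0f}')
        if np.linalg.norm(s['wrist_force'])>45: print('stop');return psi
    c=manip.servo_line(arc(piv,psi1,65,21),R,vel=60,contact_N=25);rep(f'end {c}')
    if not c:
        c=manip.servo_line(arc(piv,psi1-16,65,21),R,vel=25,contact_N=18);rep(f'press {c}')
E
python3 - <<'E'
from h import *
push((-40,120),76,4,0)
E
```

```text
above 6.57 F [0.1 0.2 0.2] err [504.8 -26.3 210.4] j6 29.0
down 7.38 F [0.5 0.  0.9] err [544.5 -29.4 141.4] j6 15.0
76 7.75 F [-0.9 -0.1 -0.1] err [558.2 -34.5 149.5] j6 16.0
64 8.07 F [ 0.3 -0.5 -0.5] err [570.1 -36.1 156. ] j6 17.0
52 8.4 F [-0.   0.6 -0.5] err [581.5 -40.8 162.6] j6 18.0
40 8.72 F [ 0.6 -0.3 -0.2] err [592. -48. 169.] j6 18.0
28 9.05 F [-0.1  0.   0.3] err [601.  -57.6 174.7] j6 19.0
16 9.38 F [0.3 0.5 0.3] err [607.9 -69.1 179.2] j6 19.0
4 9.7 F [-0.8  0.2 -0.4] err [612.6 -82.1 182.7] j6 20.0
end False 9.95 F [-0.1  0.2  0.2] err [612.8 -81.8 182.8] j6 20.0
press False 10.86 F [-0.2  0.2  0.5] err [ 615.2 -101.   185.2] j6 20.0
```

The wrist felt no force at all during the push, so I'm looking before I do anything else.

```bash
cat >> h.py <<'E'
def snap(names,tag):
    from plant import viewer,status
    import pickle
    out={}
    for n in names:
        s=status.sense();im=viewer.get_image(n)
        if n=='wrist':
            T=im['mount'];Rc=s['tcp_rot']@T[:3,:3];c=s['eef_pos']+s['tcp_rot']@T[:3,3];im['R']=Rc.T;im['t']=-Rc.T@c
        cv2.imwrite(f'pics/{tag}_{n}.png',im['color']);pickle.dump(im,open(f'{tag}_{n}.pkl','wb'));out[n]=im
    return out
E
python3 - <<'E'
from h import *
d=snap(['scene','side','wrist'],'a')
cv2.imwrite('pics/a_c.png',np.hstack([cv2.resize(d['scene']['color'][180:380,60:360],(400,267)),cv2.resize(d['side']['color'][110:310,200:500],(400,267))]))
E
```

```text
(no output)
```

View pics/a_c.png

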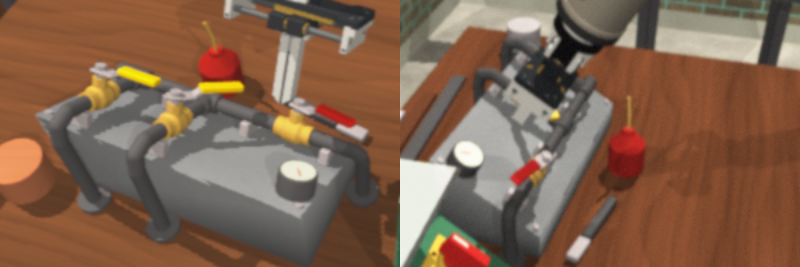

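View pics/a_wrist.png

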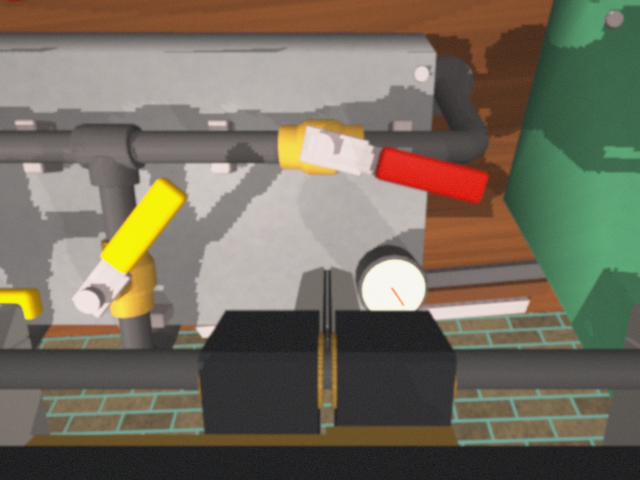

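```bash
python3 - <<'E'
from h import *
import pickle
from plant import status
s=status.sense();p=s['eef_pos'];R=s['tcp_rot'];print(p,R.round(2))
for n in ['scene','side','wrist']:
    im=pickle.load(open(f'a_{n}.pkl','rb'));im['color']=im['color'].copy()
    for X in [p,p+17*R[:,2]]:
        c=im['R']@X+im['t'];u=int(c[0]/c[2]*im['fx']+im['cx']);v=int(c[1]/c[2]*im['fy']+im['cy']);print(n,u,v,c[2].round(0),im['range_z'][v,u])
        cv2.circle(im['color'],(u,v),2,(255,0,255),-1)
    if n!='wrist': cv2.imwrite(f'pics/b_{n}.png',cv2.resize(im['color'][120:340,100:400],(800,586)))
E
```

```text
[ 615.27414172 -100.8459109   185.24335854] [[-0.86  0.09  0.5 ]
 [ 0.08  1.   -0.05]
 [-0.5   0.   -0.87]]
scene 271 266 870.0 1097.1783
scene 270 275 876.0 938.13556
side 282 205 986.0 1099.501
side 279 210 997.0 1093.1884
wrist 325 272 213.0 185.438
wrist 325 263 229.0 295.19244
```

View pics/b_scene.png

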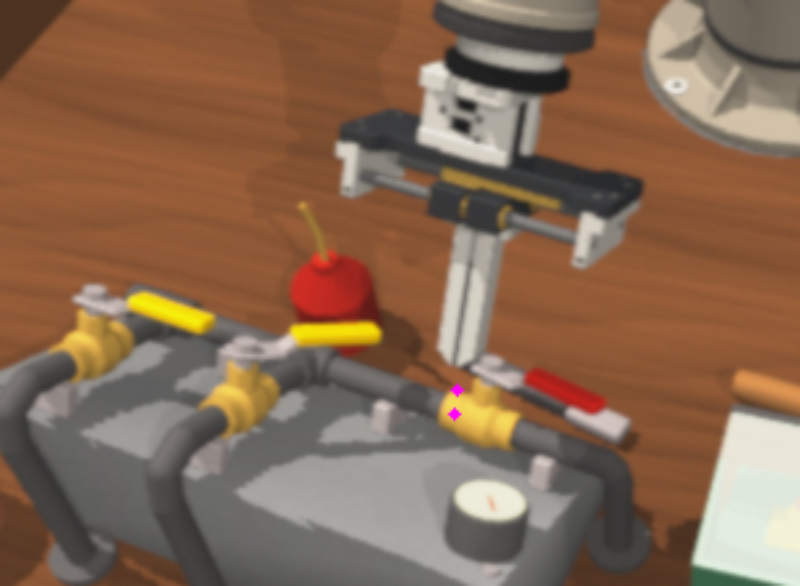

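View pics/b_side.png

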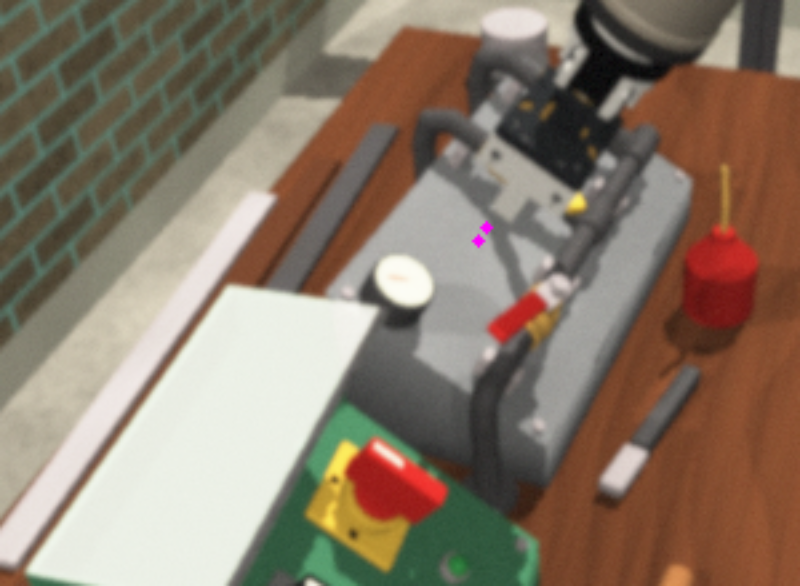

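```bash
python3 - <<'E'
from h import *
import pickle
from plant import status
s=status.sense();p=s['eef_pos'];R=s['tcp_rot']
a={n:pickle.load(open(f'a_{n}.pkl','rb')) for n in ['scene','side']}
def tri(uv1,uv2):
    Ps=[];x=[]
    for n,uv in [('scene',uv1),('side',uv2)]:
        im=a[n];K=np.array([[im['fx'],0,im['cx']],[0,im['fy'],im['cy']],[0,0,1]]);Ps.append(K@np.c_[im['R'],im['t']]);x.append(np.array(uv,float))
    X=cv2.triangulatePoints(Ps[0],Ps[1],x[0].reshape(2,1),x[1].reshape(2,1)).ravel();return X[:3]/X[3]
X=tri((100+458/2.667,120+365/2.667),(100+512/2.667,120+222/2.667));print('tip',X,'in tool',R.T@(X-p))
# reference: fixed features seen in both: red sleeve centroid; known wrist estimate
for n in a:
    im=a[n]; k,L,st,ce=cv2.connectedComponentsWithStats(masks(im)['red'].astype(np.uint8))
    print(n,[(c.round(1),t[4]) for c,t in zip(ce[1:],st[1:]) if t[4]>30])
im=a['scene']; C=cloud(im); print(C[255:257,270:274].round(0).tolist())
im=a['side']; C=cloud(im); print(C[200:202,289:294].round(0).tolist())
E
```

```text
tip [ 597.27193926 -107.61645142  189.29421742] in tool [ 12.97178468  -8.36856627 -12.16671158]
scene [(array([221.9,   9.8]), np.int32(408)), (array([223.3, 227.6]), np.int32(522)), (array([311.6, 266.2]), np.int32(187))]
side [(array([370.4, 217. ]), np.int32(358)), (array([293.6, 238.8]), np.int32(117)), (array([246.8, 303. ]), np.int32(565))]
[[[611.0, -103.0, 212.0], [611.0, -101.0, 213.0], [610.0, -99.0, 213.0], [612.0, -97.0, 216.0]], [[612.0, -103.0, 211.0], [611.0, -101.0, 210.0], [611.0, -99.0, 212.0], [612.0, -97.0, 213.0]]]
[[[596.0, -87.0, 212.0], [594.0, -87.0, 212.0], [592.0, -89.0, 211.0], [591.0, -91.0, 211.0], [588.0, -87.0, 214.0]], [[597.0, -91.0, 207.0], [594.0, -87.0, 210.0], [593.0, -89.0, 209.0], [590.0, -89.0, 209.0], [633.0, -222.0, 111.0]]]
```

```bash
python3 - <<'E'
from h import *
import pickle
for f in ['d0','wdesk','wpan','a_wrist']:
    im=pickle.load(open(f+'.pkl','rb'));im=im['wrist'] if f=='d0' else im
    z=im['range_z'].astype(float);v,u=np.mgrid[:480,:640]
    P=np.stack([(u-im['cx'])/im['fx']*z,(v-im['cy'])/im['fy']*z,z],-1);T=im['mount'];Q=P@T[:3,:3].T+T[:3,3]
    m=(z>0)&(abs(Q[...,0])<14)&(abs(Q[...,1])<70)&(Q[...,2]>-120)&(Q[...,2]<60)&(z<260)
    q=Q[m];print(f,m.sum(),'tool z pct',np.percentile(q[:,2],[50,95,99,99.9]).round(1))
    t=q[q[:,2]>np.percentile(q[:,2],97)];print('  tips x',np.percentile(t[:,0],[1,99]).round(1),'y',np.percentile(t[:,1],[1,50,99]).round(1))
E
```

```text
d0 11715 tool z pct [-79.4 -32.1 -24.3 -21.8]
  tips x [-6.5 11.2] y [-54.4  46.8  54.3]
wdesk 7211 tool z pct [-76.6 -32.9 -25.4 -22.8]
  tips x [-6.8 11. ] y [-25.3 -17.8  28.3]
wpan 7230 tool z pct [-76.4 -32.7 -25.  -22.4]
  tips x [-6.4 11.1] y [-26.7  19.3  27.5]
a_wrist 2739 tool z pct [-57.6 -29.6 -24.6  46. ]
  tips x [-9.5 11.2] y [-6.5  0.9 52.1]
```

All three cameras agree that the fingertips sit at tool z ≈ -23 mm, not +17 as the text says. The gripper therefore ends about 40 mm short of where the interface reports it, and my pusher passed over the lever without touching it. I'll command 40 mm deeper, check that each pose is reachable, and guard the descent with contact detection.

```bash
sed -i 's/^def arc(piv,psi,r,off,out=80)/def arc(piv,psi,r,off,out=42)/' h.py
cat > ck.py <<'E'
from h import *
from plant import manip,status
print(status.sense()['qpos'].round(0))
for nm,piv,ps in [('sup',(-40,120),[76,40,4,-12]),('lit',(50,-20),[138,110,94,78])]:
  for spin in [0,-20,20,-45,45]:
    R=toolR(PAN[1],30,spin)
    o=[]
    for a in ps:
        for off in (38,21):
            j=manip.solve_ik(arc(piv,a,65,off),R); o.append(None if j is None else list(np.round(np.array(j)[[0,2,4,5,6]]).astype(int)))
    print(nm,spin,o)
E
python3 ck.py
```

```text
[-14.   4.  18. 126.  -1.  20.  89.]
sup 0 [[np.int64(-12), np.int64(5), np.int64(36), np.int64(10), np.int64(43)], [np.int64(-27), np.int64(22), np.int64(18), np.int64(10), np.int64(62)], [np.int64(-25), np.int64(20), np.int64(13), np.int64(12), np.int64(67)], [np.int64(-22), np.int64(19), np.int64(8), np.int64(13), np.int64(74)], [np.int64(-18), np.int64(18), np.int64(2), np.int64(15), np.int64(82)], [np.int64(-15), np.int64(17), np.int64(-2), np.int64(15), np.int64(88)], [np.int64(-15), np.int64(17), np.int64(-3), np.int64(16), np.int64(89)], [np.int64(-12), np.int64(17), np.int64(-6), np.int64(16), np.int64(94)]]
sup -20 [[np.int64(-12), np.int64(5), np.int64(36), np.int64(10), np.int64(23)], [np.int64(-29), np.int64(24), np.int64(17), np.int64(10), np.int64(43)], [np.int64(-27), np.int64(22), np.int64(12), np.int64(12), np.int64(48)], [np.int64(-24), np.int64(21), np.int64(7), np.int64(13), np.int64(55)], [np.int64(-20), np.int64(20), np.int64(1), np.int64(15), np.int64(63)], [np.int64(-17), np.int64(19), np.int64(-3), np.int64(15), np.int64(69)], [np.int64(-17), np.int64(19), n
[... 4159 characters left out ...]
26), np.int64(18), np.int64(76)], [np.int64(-6), np.int64(21), np.int64(-26), np.int64(19), np.int64(76)]]
lit 45 [[np.int64(45), np.int64(-27), np.int64(-7), np.int64(14), np.int64(156)], [np.int64(43), np.int64(-27), np.int64(-3), np.int64(15), np.int64(150)], [np.int64(41), np.int64(-27), np.int64(1), np.int64(14), np.int64(144)], [np.int64(39), np.int64(-27), np.int64(4), np.int64(16), np.int64(141)], [np.int64(38), np.int64(-27), np.int64(5), np.int64(16), np.int64(138)], [np.int64(38), np.int64(-27), np.int64(7), np.int64(17), np.int64(137)], [np.int64(37), np.int64(-27), np.int64(8), np.int64(17), np.int64(134)], [np.int64(37), np.int64(-27), np.int64(8), np.int64(19), np.int64(134)]]
```

```bash
python3 - <<'E'
t=open('h.py').read()
i=t.index('def arc(');j=t.index('def snap(')
t=t[:i]+'''TIP=-23.
def arc(piv,psi,r,off,R,out=64):
    a=np.radians(psi);p=np.array(piv)+r*np.array([np.cos(a),np.sin(a)])+off*np.array([-np.sin(a),np.cos(a)])
    return pt(PAN,30,102,p[0],p[1],out)-TIP*R[:,2]
def rep(m):
    from plant import status
    s=status.sense();print(m,round(s['clock'],2),'F',s['wrist_force'].round(1),'tcp',(s['eef_pos']).round(1),'j6',s['qpos'][5].round(0))
    return s
def push(piv,psi0,psi1,R):
    from plant import manip,status,move_gripper
    move_gripper(0.0,20)
    manip.movep(arc(piv,psi0,65,38,R,150),R);rep('above')
    if manip.servo_line(arc(piv,psi0,65,38,R),R,vel=100,contact_N=12): rep('HIT');return
    rep('down')
    for psi in np.arange(psi0,psi1-.1,-12.):
        c=manip.servo_line(arc(piv,psi,65,21,R),R,vel=80,contact_N=35);s=rep(f'{psi:.0f} {c}')
        if c: return
    c=manip.servo_line(arc(piv,psi1-18,65,21,R),R,vel=25,contact_N=18);rep(f'press {c}')
'''+t[j:]
open('h.py','w').write(t)
E
python3 - <<'E'
from h import *
from plant import manip,status
s=status.sense()
R=toolR(PAN[1],12,0)
for a in [76,40,4,-12]:
    print(a,[np.round(manip.solve_ik(arc((-40,120),a,65,off,R),R)) for off in (38,21)])
manip.servo_line(s['eef_pos']-50*s['tcp_rot'][:,2],vel=150)
push((-40,120),76,4,R)
snap(['wrist','scene','side'],'c')
E
```

```text
76 [array([-18.,  12.,  15., 122.,  -2.,  34.,  83.]), array([-17.,  13.,  15., 120.,  -3.,  35.,  84.])]
40 [array([-17.,  14.,  15., 116.,  -3.,  38.,  84.]), array([-16.,  15.,  16., 115.,  -4.,  39.,  87.])]
4 [array([-15.,  16.,  17., 112.,  -6.,  41.,  90.]), array([-14.,  16.,  18., 112.,  -7.,  41.,  92.])]
-12 [array([-14.,  16.,  18., 110.,  -7.,  42.,  93.]), array([-13.,  16.,  19., 111.,  -8.,  42.,  95.])]
above 12.21 F [-0.7 -0.2 -0.2] tcp [514.6 -26.3 178.3] j6 44.0
down 13.22 F [ 1.3 -0.8 -0. ] tcp [557.1 -30.3 104.8] j6 34.0
76 False 13.58 F [ 0.  1. -0.] tcp [571.3 -35.5 113. ] j6 35.0
64 False 13.91 F [-3.5  0.8 -0.4] tcp [582.7 -37.5 119.6] j6 37.0
52 False 14.23 F [-2.9  1.3 -0.5] tcp [594.6 -42.  126.6] j6 38.0
40 False 14.56 F [-1.3  1.9 -0.6] tcp [605.4 -49.2 133.1] j6 39.0
28 False 14.88 F [-1.   0.2 -0.2] tcp [614.5 -58.8 138.8] j6 40.0
16 False 15.21 F [-0.   0.5  0.1] tcp [621.4 -70.5 143.4] j6 41.0
4 False 15.53 F [-0.8 -0.2 -1. ] tcp [626.1 -83.7 146.8] j6 41.0
press True 15.9 F [0.7 3.6 1.6] tcp [625.9 -84.3 146.6] j6 42.0
```

View pics/c_wrist.png

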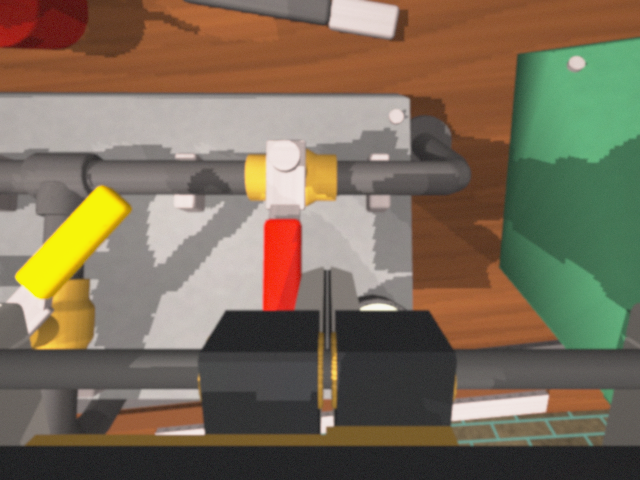

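The pusher now touches the lever, and the lever points up the slope: pivot (287,155), sleeve (282,265). I'll press harder to make sure it is on its stop.

```bash
python3 - <<'E'
from h import *
from plant import manip,status
R=toolR(PAN[1],12,0)
c=manip.servo_line(arc((-40,120),-16,65,21,R),R,vel=25,contact_N=40);rep(f'press {c}')
E
```

```text
press True 16.52 F [0.7 5.2 1.6] tcp [625.7 -84.1 146.2] j6 42.0
```

```bash
python3 - <<'E'
from h import *
from plant import manip,status
s=status.sense();R=s['tcp_rot'];p=s['eef_pos']
p=p+PAN[1]@np.array([0,15.,0]);manip.servo_line(p,vel=100)
manip.servo_line(p-90*R[:,2],vel=200);rep('up')
im=snap(['wrist'],'e')['wrist']
m=masks(im)
for c in ['red','yel']:
    k,L,st,ce=cv2.connectedComponentsWithStats(m[c].astype(np.uint8))
    for i in range(1,k):
        if st[i,4]<300: continue
        r=cv2.minAreaRect(np.argwhere(L==i)[:,::-1].astype(np.float32))
        B=np.array([ray(im,b,PAN,30,102,83)[0] for b in cv2.boxPoints(r)]);e=max([B[1]-B[0],B[2]-B[1]],key=np.linalg.norm)
        print(c,ce[i].round(),'sy',ray(im,r[0],PAN,30,102,83)[0].round(1),'len',np.linalg.norm(e).round(1),'psi',np.degrees(np.arctan2(e[1],e[0])).round(1))
E
```

```text
up 17.42 F [0.3 0.3 0.1] tcp [608.6 -68.7 234.1] j6 52.0
red [61. 32.] sy [-125.8  -35.9] len 59.6 psi 90.6
red [630. 166.] sy [-25.8 380.2] len 56.0 psi 25.5
red [592. 196.] sy [ -9.1 347.5] len 29.4 psi 14.2
red [276. 237.] sy [ 19.9 124.4] len 57.1 psi 179.8
yel [135. 210.] sy [ 1.4 25.1] len 57.4 psi 139.1
yel [ 15. 276.] sy [ 48.3 -55.1] len 20.6 psi 90.2
```

View pics/e_wrist.png

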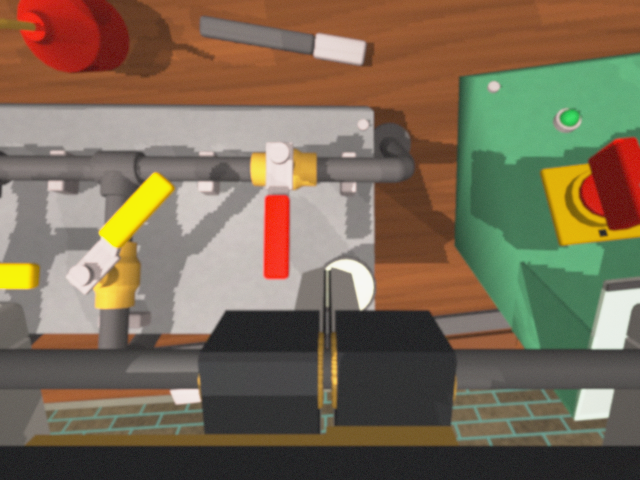

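The supply lever (276,237) is across the header, at -0.2° from the closed direction. Next is the burner valve, with its lever at (135,210) and ψ = 139°.

```bash
python3 - <<'E'
from h import *
from plant import manip,status
R=toolR(PAN[1],12,0);piv=(50,-18)
for a in [139,110,94,76]: print(a,np.round(manip.solve_ik(arc(piv,a,65,21,R),R)))
push(piv,139,95,R)
c=manip.servo_line(arc(piv,74,65,21,R),R,vel=25,contact_N=40);rep(f'press2 {c}')
snap(['wrist'],'f')
E
```

```text
139 [  1.  17.  18. 113. -12.  40. 111.]
110 [ -2.  17.  18. 112. -11.  41. 107.]
94 [ -3.  17.  17. 110. -10.  42. 105.]
76 [ -3.  18.  18. 107. -10.  44. 104.]
above 18.43 F [0.5 0.6 0.1] tcp [ 528.8 -224.5  197.4] j6 47.0
down 19.44 F [0.5 0.2 0.1] tcp [ 571.4 -228.9  123.4] j6 39.0
139 False 19.8 F [-1.  -0.4  0.4] tcp [ 582.5 -216.4  129. ] j6 40.0
127 False 20.12 F [-1.5 -1.6  0.6] tcp [ 589.4 -205.1  132.3] j6 40.0
115 False 20.45 F [-1.5 -0.8  0.1] tcp [ 598.4 -194.8  136.8] j6 41.0
103 False 20.77 F [-1.1 -0.5  0. ] tcp [ 609.1 -187.1  142.4] j6 42.0
press True 21.44 F [-1.   0.  -0.1] tcp [ 616.8 -185.3  146.7] j6 43.0
press2 True 21.99 F [-3.6 -1.   0.9] tcp [ 616.3 -185.2  146.3] j6 44.0
```

View pics/f_wrist.png

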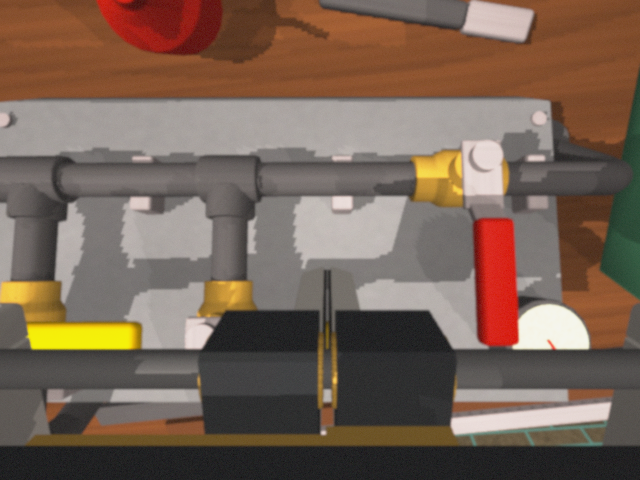

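```bash
python3 - <<'E'
from h import *
from plant import manip,status
s=status.sense();R=s['tcp_rot'];p=s['eef_pos']
p=p+PAN[1]@np.array([-13,0,-7.5]);manip.servo_line(p,vel=100)
p=p-90*R[:,2];manip.servo_line(p,vel=200)
p=p+PAN[1]@np.array([-60,0,60]);manip.servo_line(p,vel=200);rep('up')
im=snap(['wrist'],'g')['wrist']
m=masks(im)
for c in ['red','yel']:
    k,L,st,ce=cv2.connectedComponentsWithStats(m[c].astype(np.uint8))
    for i in range(1,k):
        if st[i,4]<300: continue
        r=cv2.minAreaRect(np.argwhere(L==i)[:,::-1].astype(np.float32))
        B=np.array([ray(im,b,PAN,30,102,83)[0] for b in cv2.boxPoints(r)]);e=max([B[1]-B[0],B[2]-B[1]],key=np.linalg.norm)
        print(c,ce[i].round(),'sy',ray(im,r[0],PAN,30,102,83)[0].round(1),'len',np.linalg.norm(e).round(1),'psi',np.degrees(np.arctan2(e[1],e[0])).round(1))
E
```

```text
up 23.52 F [ 1.2 -0.7 -0.2] tcp [ 527.1 -176.6  286.3] j6 59.0
red [223. 112.] sy [-142.6  -55.3] len 66.0 psi 30.0
red [413. 282.] sy [ 17.1 122.9] len 52.1 psi 1.9
yel [627. 250.] sy [ -7.2 316.8] len 57.9 psi -4.5
yel [194. 315.] sy [ 47.8 -74.3] len 56.3 psi 89.9
```

View pics/g_wrist.png

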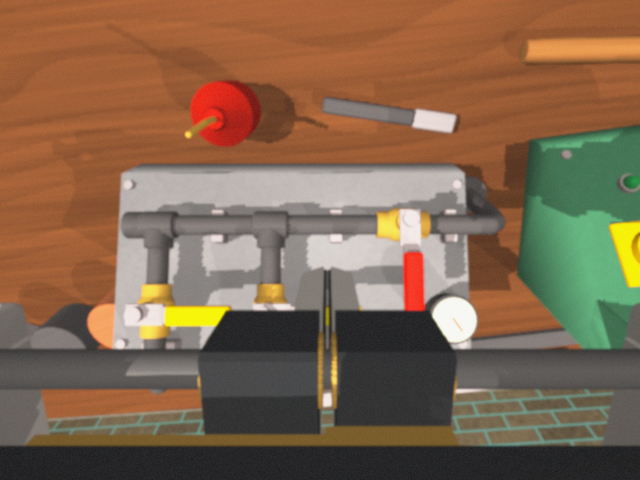

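```bash
python3 - <<'E'
from h import *
from plant import manip,status
s=status.sense();p=s['eef_pos']
p=p+PAN[1]@np.array([70,150,10]);manip.servo_line(p,vel=300);rep('up')
d=snap(['wrist','scene','side'],'i');im=d['wrist'];m=masks(im)
for c in ['red','yel']:
    k,L,st,ce=cv2.connectedComponentsWithStats(m[c].astype(np.uint8))
    for i in range(1,k):
        if st[i,4]<300: continue
        r=cv2.minAreaRect(np.argwhere(L==i)[:,::-1].astype(np.float32))
        B=np.array([ray(im,b,PAN,30,102,83)[0] for b in cv2.boxPoints(r)]);e=max([B[1]-B[0],B[2]-B[1]],key=np.linalg.norm)
        print(c,ce[i].round(),'sy',ray(im,r[0],PAN,30,102,83)[0].round(1),'len',np.linalg.norm(e).round(1),'psi',np.degrees(np.arctan2(e[1],e[0])).round(1))
E
```

```text
up 24.27 F [-0.8 -1.  -1.3] tcp [610.4 -33.4 294.4] j6 60.0
red [69. 41.] sy [-132.5  -36.4] len 75.2 psi 45.0
red [528. 158.] sy [-19.7 365. ] len 58.9 psi 11.9
red [245. 210.] sy [ 20.1 124.2] len 56.9 psi 1.0
yel [ 21. 243.] sy [ 48.1 -64.3] len 36.6 psi 89.9
yel [151. 243.] sy [48.7 46. ] len 56.9 psi 89.9
```

View pics/i_wrist.png

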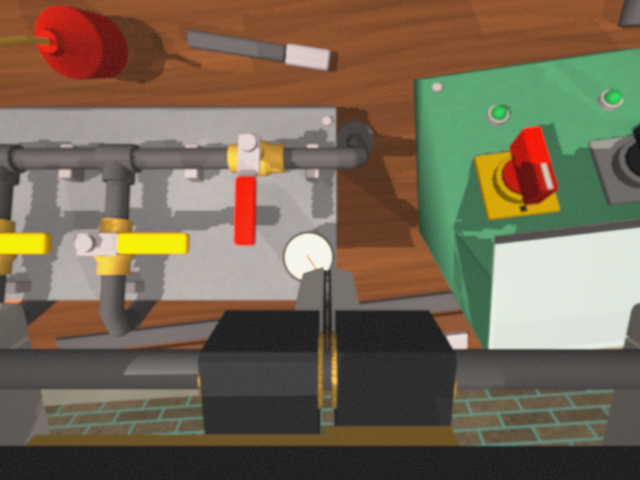

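View pics/i_scene.png

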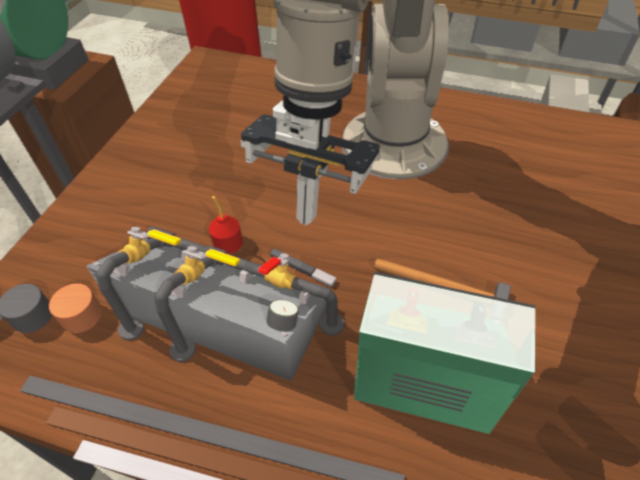

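The panel is done. The lit lever (151,243) is at 89.9°, in line with the shut one (21,243), and the supply lever (245,210) is at about 0°. For the blower I'll push the lower half of the bar towards desk -y, well clear of the hood. First I check the reachable tilts and the clearance to the hood.

```bash
cat >> h.py <<'E'
def dpt(s,y,R,out): return pt(DSK,40,134,s,-55+y,out)-TIP*R[:,2]
def darc(psi,off,R,r=22,out=32):
    a=np.radians(psi);u=np.array([np.cos(a),np.sin(a)]);w=np.array([-np.sin(a),np.cos(a)]);p=r*u-off*w
    return dpt(p[0],p[1],R,out)
E
python3 - <<'E'
from h import *
from plant import manip
for t in (25,30,35,40):
    R=toolR(DSK[1],t,0)
    print(t,[None if j is None else np.round(j).astype(int).tolist() for j in (manip.solve_ik(X,R) for X in (darc(180,36,R,out=150),darc(180,36,R),darc(210,20,R),darc(250,20,R)))])
E
```

```text
25 [[-30, -2, -5, 126, 22, 37, 41], [-33, 12, 2, 124, 27, 25, 39], [-31, 11, 4, 126, 26, 23, 43], [-30, 11, 5, 126, 23, 22, 48]]
30 [[-24, -3, -14, 129, 31, 33, 32], [-26, 11, -6, 127, 47, 22, 19], [-25, 10, -4, 129, 46, 19, 22], [-26, 10, 0, 130, 43, 17, 27]]
35 [[-12, -4, -27, 132, 41, 29, 21], [-33, 11, -1, 131, 67, 19, -3], [-39, 10, 9, 133, 69, 15, -2], [-40, 9, 13, 134, 68, 13, 1]]
40 [[6, -5, -45, 134, 54, 25, 7], [-39, 11, 4, 135, 90, 20, -28], [-53, 10, 23, 138, 101, 15, -36], [24, 17, -59, 134, 96, 31, -21]]
```

```bash
python3 - <<'E'
from h import *
from plant import manip,status
R=toolR(DSK[1],28,0)
s=status.sense();p=s['eef_pos'];manip.servo_line([480,p[1]+20,p[2]+20],vel=250)
manip.movep(darc(180,36,R,out=150),R);rep('above')
snap(['wrist','side'],'k')
if manip.servo_line(darc(180,36,R,out=75),R,vel=120,contact_N=12): rep('HIT')
else: rep('mid')
snap(['side'],'l')
E
```

```text
above 25.99 F [ 1.1 -0.1 -0.3] tcp [519.7 180.3 214.6] j6 35.0
mid 26.87 F [0.4 1.  1. ] tcp [567.  183.4 157.4] j6 27.0
```

View pics/k_wrist.png

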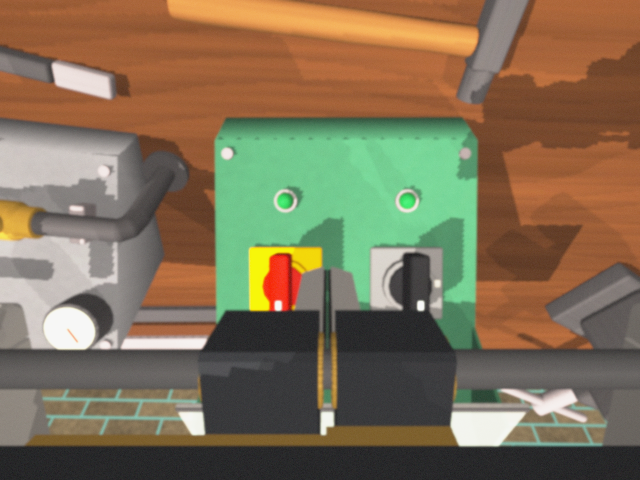

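View pics/l_side.png

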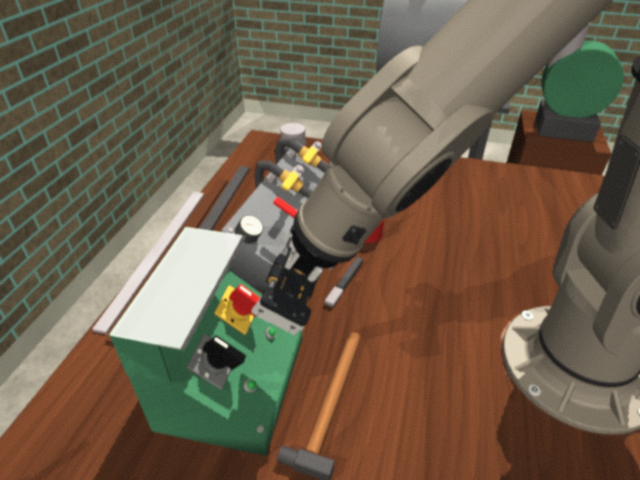

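The wrist view shows the red bar at u≈280, the closed fingers at u≈327 on its +y side, and the black handle at u≈415. I'll check the offset by ray, then go in.

```bash
python3 - <<'E'
from h import *
import pickle
from plant import manip,status
im=pickle.load(open('k_wrist.pkl','rb'))
for uv in [(270,258),(291,258),(404,256),(425,256)]: print(ray(im,uv,DSK,40,134,56)[0].round(1))
R=toolR(DSK[1],28,0)
c=manip.servo_line(darc(180,36,R),R,vel=80,contact_N=12);rep(f'down {c}')
if not c:
    for psi,off in [(180,22),(192,20),(204,20),(216,20),(228,20),(240,20)]:
        c=manip.servo_line(darc(psi,off,R),R,vel=60,contact_N=45);rep(f'{psi} {c}')
        if c: break
snap(['wrist','side'],'m')
E
```

```text
[-28.  -63.1]
[-28.  -46.9]
[-29.6  40.1]
[-29.6  56.2]
down False 27.61 F [-0.7  0.2 -0. ] tcp [594.5 184.5 124.1] j6 24.0
180 False 27.99 F [ 1.1  0.1 -0.2] tcp [595.3 169.8 124.4] j6 23.0
192 False 28.27 F [5.  8.8 0.3] tcp [593.6 165.7 122.8] j6 22.0
204 False 28.52 F [ 6.5 17.5  1.6] tcp [592.5 162.3 122. ] j6 21.0
216 False 28.77 F [-1.8  5.8  0.7] tcp [590.4 154.1 120. ] j6 21.0
228 False 29.02 F [-0.3  0.1  0.1] tcp [590.2 144.8 119. ] j6 21.0
240 False 29.27 F [ 1.3 -1.4 -0.4] tcp [591.6 138.7 119.9] j6 20.0
```

View pics/m_wrist.png

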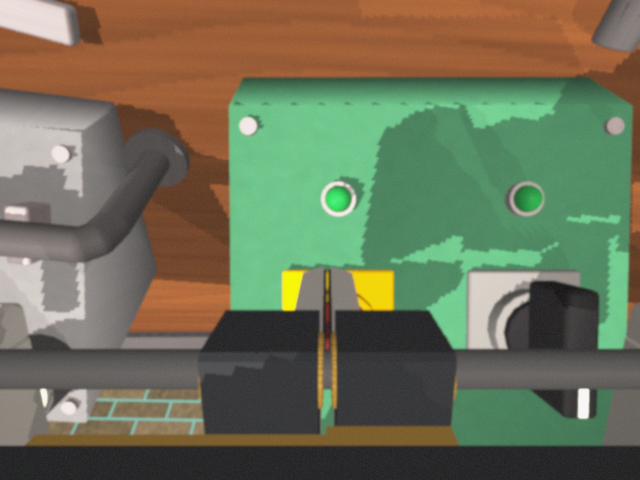

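View pics/m_side.png

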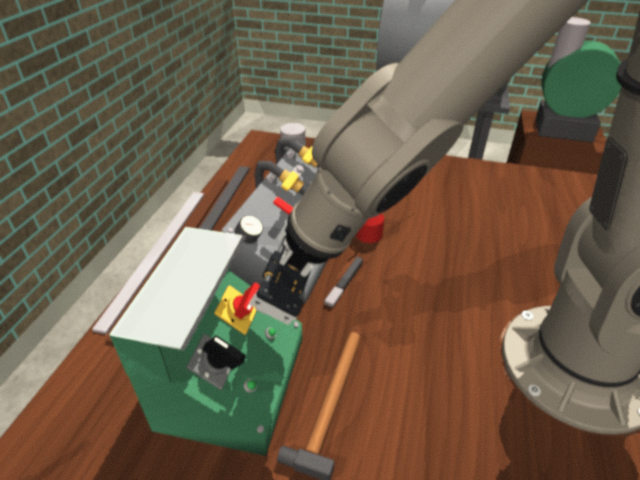

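The handle gave up to 19 N of resistance and then snapped over. I'll retract, move clear and check everything.

```bash
python3 - <<'E'
from h import *
import pickle
from plant import manip,status
R=toolR(DSK[1],28,0)
a=np.radians(240);u=np.array([np.cos(a),np.sin(a)]);w=np.array([-np.sin(a),np.cos(a)]);p=22*u-20*w
manip.servo_line(dpt(p[0]-12,p[1],R,36),R,vel=80)
manip.servo_line(dpt(p[0]-12,p[1],R,150),R,vel=150)
s=status.sense();q=s['eef_pos'];manip.servo_line([q[0]-30,q[1]+25,q[2]+70],vel=200);rep('away')
d=snap(['wrist'],'n')
E
```

```text
away 31.14 F [ 0.6 -0.8 -0.9] tcp [477.  160.5 271.3] j6 42.0
```

View pics/n_wrist.png

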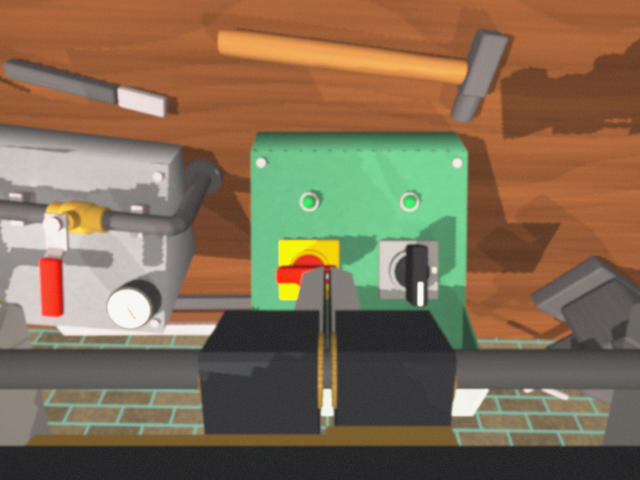

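The blower bar is now level at (300,273), and the extractor is unchanged with its pointer at (420,290). One last look from clear of everything.

```bash
python3 - <<'E'
from h import *
from plant import manip,status
s=status.sense();q=s['eef_pos'];manip.servo_line([q[0]-20,q[1]+110,q[2]+60],vel=250);rep('away')
d=snap(['wrist','side','scene'],'z')
cv2.imwrite('pics/z_c.png',np.hstack([cv2.resize(d['wrist']['color'][:330,:],(400,206)),cv2.resize(d['scene']['color'][180:430,:],(400,206))]))
E
```

```text
away 31.84 F [ 1.3 -0.4 -0.3] tcp [456.9 269.3 329.4] j6 53.0
```

View pics/z_side.png

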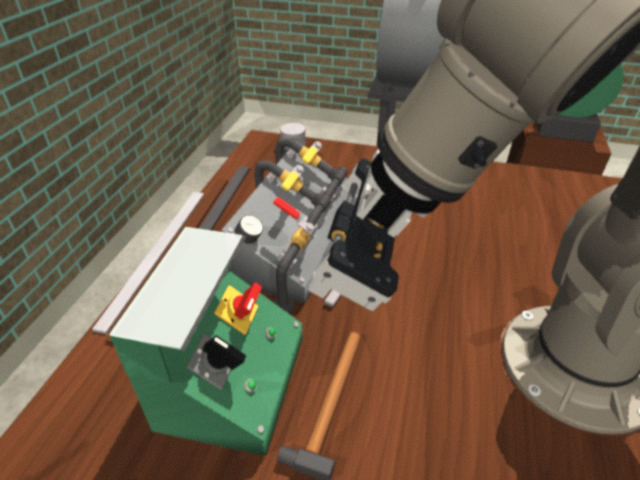

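View pics/z_c.png

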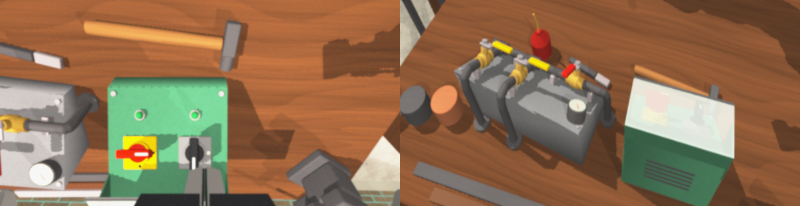

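The blower bar is level with its white end towards the operator's left. The extractor pointer is still up the slope, the levers are shut, and the tools and can have not moved.

```bash
python3 -c "
from plant import ticket,status
print(ticket.close_job(),status.sense()['clock'])"
```

```text
the job is handed in; nothing more can be done
the job is handed in; nothing more can be done
```

The forge is shut down in the order you asked, and the job was handed in at about 32 s of the 66 s allowed. I closed the red supply valve first, then the open yellow burner valve (the line at panel y=-20), then turned the red blower switch to off. All three were pushed with closed fingers.

**Last checks**
- **Supply lever:** it measured within about 1° of closed in two later views (-0.2° and 1.0°; a third, partly hidden view gave 1.9°). It did not move under a further 40 N press.
- **Burner lever:** it measured 89.9° against 90° for closed, matching the idle valve, and also held under a 40 N press.
- **Blower switch:** it snapped over; the bar is level with its white pointer to the operator's left.
- **Left alone:** the idle valve is still shut and the extractor is still on. The oil can, hammer and chisel look unmoved in the final pictures, though the gripper partly hides the chisel in one of them.
- **Robot:** it was clear of everything when I handed in.

**What disagreed**
- **Fingertip position:** the cameras put the fingertips about 23 mm behind the reported TCP, not 17 mm ahead of it as stated. My first supply push therefore passed above the lever without touching it. I corrected for the 40 mm difference and the second push worked.
- **Panel position:** the scene camera put the panel 5 to 8 mm further out in x than the wrist camera. I used a value in between, and pushing tolerated the difference.

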